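# Tea tray: cover the mug and set the six-sided flip timer

## Task

Get the tea tray ready: put the wooden lid on the mug so that it sits flat with its plug in the mouth. Then roll the six-sided flip timer over until its five-minute flat (the green one, with the thinnest slice) faces up, and stand it flat on the floor of the tray beside the mug with that flat still up. Keep the mug upright on the tray and leave the other things on the worktop where they are.

Things in the scene. Friction and masses are not known exactly. Their poses are not given: they have to be found in the camera images.
- tray: loose bamboo serving tray, 280 (x) x 170 (y) x 22 mm high, walls 8 mm thick, a thin dark steel grip loop on each short end rising to 41 mm. Origin: centre of its underside; x along its length; floor top 6 mm above the origin. The mug stands on the +x half; the -x half is empty. About 0.9 kg.
- mug: white mug with small spots, 78 mm wide, 93 mm tall, handle at -y reaching 57 mm from the origin. Origin at its underside, 18 mm from the cup's axis towards the handle; z up. Stands loose on the tray floor. About 0.3 kg.
- mug_mouth (a point): centre of the mug's mouth, in the plane of its rim (outer diameter 78 mm; at least 58 mm free inside). z up along the mug.
- mug_lid: loose wooden mug lid, 0.09 kg, lying on the worktop right way up. Origin: centre of the underside of its grey plug; z up through the knob. Plug 53 mm diameter, 0 to 6 mm, bevelled foot; disc 92 mm diameter, 6 to 12 mm; turned knob 12 to 38 mm, 20 mm diameter at its foot, 23 mm from 22 mm up.
- lid_seat (a point): centre of the underside of the lid's disc, 6 mm above the lid's origin: it meets mug_mouth (within about 1 mm in height) when the lid is on.
- timer: flip timer, a white hexagonal prism: 54 mm across flats, 62 mm across corners, 58 mm long, grippy coat, about 0.14 kg. Origin at its centre (27 mm up when on a flat); x along its length, dark display at the -x end. Coloured flats: +z 5 min green; then by 60 deg turns towards +y: 10 yellow, 15 orange, 20 red (-z), 30 blue, 60 purple; each has a dial with a slice of that size.
- tea_jar: bystander: clear jar with a white lid, 91 mm wide, 134 mm tall, at the back left of the tray. Origin: centre of its underside.
- sauce_bottle: bystander: small brown bottle with a yellow cap, 63 mm wide, 154 mm tall, next to the jar. Origin: centre of its underside.
- soda_can: bystander: tall green drink can, 66 mm wide, 168 mm tall, at the back right. Origin: centre of its underside.
- sauce_cup: bystander: small clear sauce cup, 67 mm wide, 35 mm tall, on the right. Origin: centre of its underside.
- chopsticks: bystander: pair of wooden chopsticks lying together, 198 mm long, 12 mm wide, 5 mm high, behind the tray. Origin: centre of the underside.
There are look-alikes about, which are no part of the job. There is more than one size of the timer; the job needs the smaller.

How it is judged (in metres and radians):
On the way, in this order (a step that is already met when the one before it is completed fails the run):
1. the lid sits flat in the mug's mouth (horizontal distance between lid_seat and mug_mouth below 0.009 m and z of lid_seat in the frame of mug below 0.0965 m and angle between mug_lid's own z axis and vertical below 0.06 rad and contact force between mug_lid and the fingers below 0.2 N), for 0.2 s.
2. the timer's green five-minute flat faces up (angle between timer's own z axis and vertical below 0.12 rad), for 0.2 s.
At the end, for the whole second after the job is handed in: The lid is on the mug (within 9 mm of centre, plug in the mouth, level within 3.4 deg); the mug is upright on the tray; the timer stands at rest on the tray's floor, inside the walls, with the green five-minute flat up within 6 deg (horizontal distance between lid_seat and mug_mouth below 0.009 m and z of lid_seat in the frame of mug below 0.0965 m and angle between mug_lid's own z axis and vertical below 0.06 rad and angle between timer's own z axis and vertical below 0.1 rad and x of timer in the frame of tray between -0.132 and 0.132 m and y of timer in the frame of tray between -0.077 and 0.077 m and z of timer in the frame of tray between 0.028 and 0.037 m and linear speed of timer below 0.02 m/s and angle between mug's own z axis and vertical below 0.08 rad and z of mug in the frame of tray below 0.011 m and x of mug in the frame of tray between -0.14 and 0.14 m and y of mug in the frame of tray between -0.085 and 0.085 m); the robot touches nothing.
It fails at once if a bystander (jar, bottle, can, sauce cup or chopsticks) is shifted by more than 40 mm (distance of any of tea_jar, sauce_bottle, soda_can, sauce_cup, chopsticks from where it was at the start of the episode above 0.04 m).
It fails at once if the mug is tipped by more than 25 degrees (angle between mug's own z axis and vertical above 0.44 rad).
It also fails if it takes over 72 s, if anything falls off the work surface, if the arm or the gripper's body presses on something with over 40 N, if the wrist force passes 120 N, or if a joint passes its speed limit or range.

## Robot

A 7-joint arm with a two-finger parallel gripper is mounted at the origin on a cart in front of the work surface, level with it; the furniture and walls round the work are solid. World frame = base frame: x ahead of the robot, y to its left, z up, the work surface at z = 0. Lengths are in mm, angles in rad, forces in N, time in s.
With the tool pointing down it reaches from about 400 to 750 mm from the base axis. Payload 19.5 kg.
Tool frame: the origin (TCP) lies on the centre line of the jaws, within the pads' length; the fingertips stand 8 mm ahead of it and the grasp point (between the pads) lies 11 mm behind it; z points along the fingers, y is the direction in which the jaws open and shut (so a half turn about z gives the same grasp; the last joint's range is limited). The gripper opens to 85 mm and grips with 20 to 120 N. Pads are 22 mm wide; open, the fingers measure 114 mm over their backs; the gripper's body (76 mm by 85 mm) begins 54 mm behind the grasp point. The pads swing forward as they close: fully open they stand 13 mm farther back than shut.
Start: joints at [-1.172, 0.707, -0.028, 1.485, 0.022, 0.951, -0.075], TCP at [245.316, 520.015, 239.268] pointing down, gripper open.
Joint ranges: [-2.71, 2.71], [-0.32, 2.16], [-1.57, 1.52], [0, 2.45], [-1.46, 4.6], [0, 2.02], [-2.83, 2.83]. Speed limits (rad/s): [1.89, 1.89, 2.57, 2.57, 3.01, 3.01, 3.01].

## Interface

Orientations are given as a rotation vector (axis times angle).
In Python, from plant import robot gives the robot as it stands.
- The arm moves only by the shell command python3 -m pendant 'ROWS' [FORCE]. ROWS is JSON, a list of rows, each an object of numbers: "dx", "dy", "dz": the shift along the tool's x, y, z each as a share of 40 cm, from -1 to 1; "ax", "ay", "az": the turn, a rotation vector about the tool's x, y, z each as a share of 360 degrees, from -1 to 1; "fingers": the opening, from 0 (shut) to 1 (fully open). A call has exactly 8 rows; each row is the pose to reach, as a shift and turn from the pose commanded when the call began, along the tool's axes at that moment, turning the shorter way round; what a row does not reach only later rows make up. A row lasts 1/8 s, in which the tool goes at most 62.5 mm and 10.7 degrees, less where a joint would pass 70% of its speed; a pose out of reach is approached as far as the arm can. A call with a number of a shift or a turn outside -1 to 1 is refused whole. A call with a gripper value outside its range is refused whole. The fingers move at their own pace and stop on an object; FORCE is the grip in N (left out, the last holds). Time passes only in rows, so rows that repeat a pose let the fingers close, or fill a call up. It gives the time, the measured TCP pose, the force and the opening at its end, in the units of the state.
- robot.get_obs(): the state, without advancing time (a new reading comes with each control period).
- robot.snapshot(name): name is "side" or "top"; returns the picture (400x640x3 uint8, red, green, blue); there is no depth.
- robot.camera_info(name): a dict with "mtx" (3x3 intrinsics, pixels), "R" (3x3) and "t" (3): a world point X has camera coordinates R X + t. Camera axes: x right, y down, z forward; pixel columns grow to the right and rows downward; lengths in mm; the calibration is good to about 2 mm. A picture is of the moment at which its call begins. camera_info takes no time and is no camera call.
- robot.sign_off(): hands the job in, once; it reports no verdict.
Trained networks look in the newest picture that a camera, given by its name, has taken for a name from the list of things; names that differ only in an ending like _2 or _b are one class to them, and where a whole thing is asked for, a point or a joint stands for the part that bears it (a point fixed in the world has none). Each returns a list of dicts, best first, with "confidence" (0 to 1); they miss things now and then, are a little off and sometimes report something else, mostly with a low value. They report only what shows in the picture. A call takes as long as a camera call. They do not tell look-alikes from the thing itself.
- robot.boxes_of(camera, label): "bbox" ([left, top, width, height] in pixels, round what is visible of it).
- robot.trace(camera, label): "pixels" (400x640 bool, what is visible of it) and "bbox" ([left, top, width, height] in pixels, round what is visible of it).
The state is a dict: "time": time; "q": joint angles; "qvel": joint speeds; "tau": joint torques, N m; "position": TCP position; "tool_rot": TCP orientation; "contact_force": force on the tool from outside, world axes, zero at the start; "torque": the same for the moment, N m; "opening": finger opening in mm.
Only numpy, scipy, OpenCV 4.12 (cv2) and the standard library are available. Lean on these libraries where they do the work, as an engineer would, in place of code of your own. Each camera call takes 0.05 s, during which the arm holds its last target.

## Working session

There is one attempt and no reset: what is moved stays moved. The work goes in short steps, Python scripts to look and compute and a shell command to move; the robot and the scene stay as the last step left them, time stands still between calls to the robot, and variables do not carry over. Pictures are saved under pics/ and viewed, and the job is handed in when it is done.

```bash
ls; mkdir -p pics
python3 - <<'E'
from plant import robot
import cv2,numpy as np
for n in("side","top"):
    im=robot.snapshot(n); cv2.imwrite(f"pics/{n}0.png",cv2.cvtColor(im,cv2.COLOR_RGB2BGR))
    print(n,robot.camera_info(n))
print(robot.get_obs())
E
```

```text
pics
side {'mtx': array([[458.41206151,   0.        , 316.89375153],
       [  0.        , 458.41206151, 201.52655669],
       [  0.        ,   0.        ,   1.        ]]), 'R': array([[ 0.99626092, -0.08619743,  0.00584577],
       [-0.04863701, -0.61549026, -0.78664235],
       [ 0.07140457,  0.78341671, -0.61738128]]), 't': array([-586.28259269,  176.97639543, 1671.96158084])}
top {'mtx': array([[368.60304411,   0.        , 316.81501247],
       [  0.        , 368.60304411, 197.61231137],
       [  0.        ,   0.        ,   1.        ]]), 'R': array([[ 0.01880346, -0.99979287,  0.00778785],
       [-0.98866192, -0.0197536 , -0.1488536 ],
       [ 0.14897661, -0.00490059, -0.98882858]]), 't': array([ 128.4849695 ,  606.1484229 , 1267.89818476])}
{'time': 0.1, 'q': array([-1.17166711,  0.70701615, -0.02765349,  1.48494608,  0.02198976,
        0.95090178, -0.0755143 ]), 'qvel': array([-0.0012999 , -0.00083583, -0.00140473, -0.00356497,  0.00017473,
        0.00060664, -0.0020058 ]), 'tau': array([ 1.30040982e-03, -8.84282970e+01,  1.23564854e+00, -2.36452550e+01,
        1.68624771e-02,  5.02533992e-03,  3.28997544e-05]), 'position': array([245.23078386, 519.83255225, 238.88946   ]), 'tool_rot': array([-6.86802381e-01, -3.06538002e+00,  1.48588781e-03]), 'contact_force': array([-0.88861051,  0.37007453,  0.61959322]), 'torque': array([0.03375791, 0.0201681 , 0.00341824]), 'opening': 85.30091013670626}
```

View pics/side0.png

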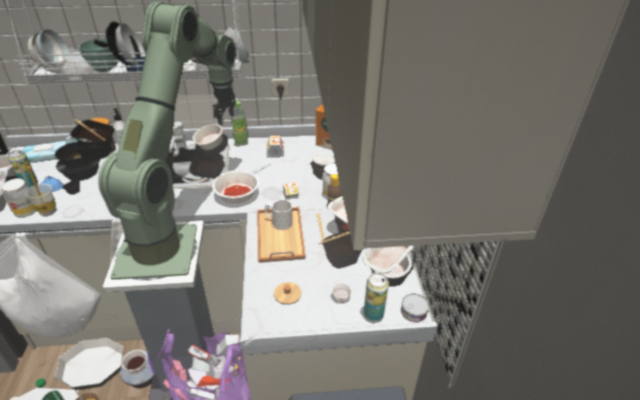

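View pics/top0.png

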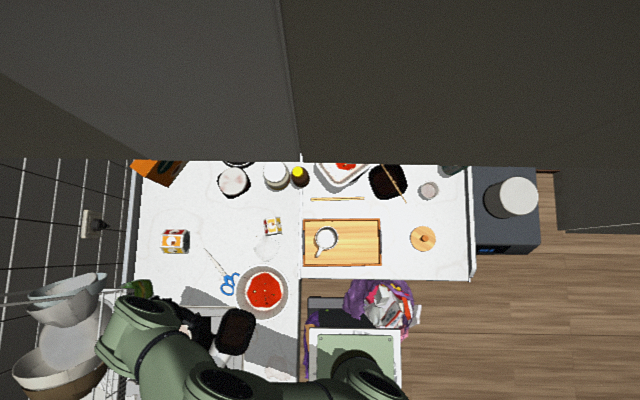

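```bash
cat > h.py <<'E'
from plant import robot
import cv2,numpy as np
from scipy.spatial.transform import Rotation as Rn
CI={n:robot.camera_info(n) for n in("side","top")}
def ray(n,u,v,z):
    c=CI[n];d=c["R"].T@np.linalg.inv(c["mtx"])@np.array([u,v,1.]);o=-c["R"].T@c["t"]
    return o+d*(z-o[2])/d[2]
def proj(n,X):
    c=CI[n];p=c["mtx"]@(c["R"]@np.asarray(X,float)+c["t"]);return p[:2]/p[2]
def crop(n,x,y,w,h,s,f):
    im=robot.snapshot(n)[y:y+h,x:x+w]
    cv2.imwrite(f,cv2.cvtColor(cv2.resize(im,None,fx=s,fy=s,interpolation=cv2.INTER_CUBIC),cv2.COLOR_RGB2BGR))
E
python3 - <<'E'
from h import *
crop("top",220,180,240,120,3.3,"pics/t1.png")
crop("side",220,130,130,180,3.3,"pics/s1.png")
for l in["tray","mug","mug_lid","timer"]:
  for n in("side","top"):
    for d in robot.trace(n,l)[:4]:
        ys,xs=np.nonzero(d["pixels"]); print(l,n,round(d["confidence"],2),d["bbox"],xs.mean().round(1),ys.mean().round(1),len(xs))
E
```

```text
tray side 0.66 [256.1, 206.9, 47.3, 59.4] 278.9 238.0 2117
tray side 0.24 [271.3, 282.7, 33.1, 20.3] 286.6 292.5 495
tray top 0.88 [302.2, 219.2, 81.9, 47.8] 343.6 242.4 3335
tray top 0.51 [264.0, 218.1, 18.3, 15.7] 272.1 225.4 287
mug side 0.66 [263.9, 198.8, 29.7, 30.9] 280.7 213.9 585
mug top 0.91 [316.1, 227.2, 20.8, 31.6] 325.5 238.5 466
mug_lid side 0.93 [273.1, 278.4, 28.3, 23.9] 286.6 292.6 481
mug_lid top 0.62 [410.4, 224.1, 24.1, 27.1] 422.1 238.4 510
timer side 0.72 [281.8, 178.4, 15.9, 18.6] 290.8 189.8 196
timer side 0.55 [264.3, 200.6, 29.6, 29.9] 280.3 214.0 581
timer side 0.51 [265.4, 135.2, 20.7, 22.3] 274.5 146.3 332
timer side 0.51 [271.1, 281.3, 27.9, 24.3] 286.8 292.5 459
timer top 0.91 [158.3, 230.7, 32.6, 22.5] 174.4 240.8 666
timer top 0.74 [422.1, 180.4, 17.5, 18.0] 429.7 189.3 263
timer top 0.59 [262.7, 215.4, 19.2, 18.6] 271.6 225.2 288
```

View pics/t1.png

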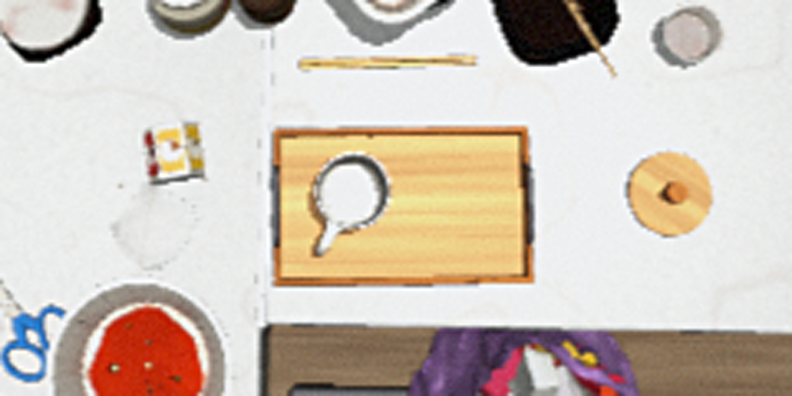

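View pics/s1.png

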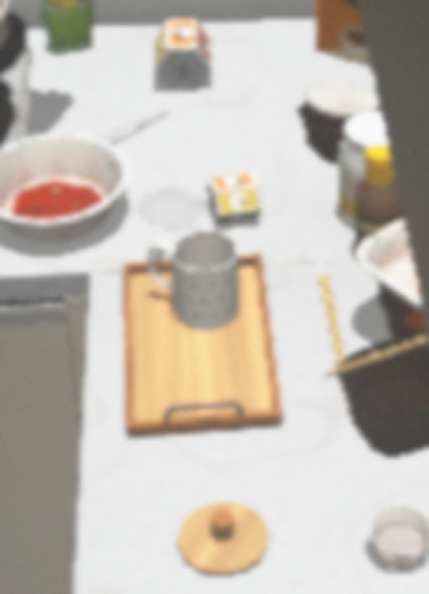

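Run:
```python
from h import *
p=lambda *a:print(a,ray(*a).round(0))
p("top",422.5,238.3,12);p("side",286.6,292.6,12);p("side",287,287,38)
p("top",326,237,99);p("top",272,225.5,54);p("side",290.8,190,30)
for u,v in((303.5,219.5),(381.5,219),(382,265.5),(303,266)):p("top",u,v,22)
p("top",343,242.4,15)
```

```text
('top', 422.5, 238.3, 12) [ 468. -243.   12.]
('side', 286.6, 292.6, 12) [ 467. -250.   12.]
('side', 287, 287, 38) [ 469. -249.   38.]
('top', 326, 237, 99) [462. 107.  99.]
('top', 272, 225.5, 54) [501. 295.  54.]
('side', 290.8, 190, 30) [504. 288.  30.]
('top', 303.5, 219.5, 22) [527. 186.  22.]
('top', 381.5, 219, 22) [534. -94.  22.]
('top', 382, 265.5, 22) [369. -95.  22.]
('top', 303, 266, 22) [362. 184.  22.]
('top', 343, 242.4, 15) [448.  43.  15.]
```

```bash
cat >> h.py <<'E'
def over(n,x,y,w,h,s,f,circs,pts=()):
    im=robot.snapshot(n)[y:y+h,x:x+w]
    im=cv2.cvtColor(cv2.resize(im,None,fx=s,fy=s,interpolation=cv2.INTER_CUBIC),cv2.COLOR_RGB2BGR)
    T=lambda q:(np.array([q])+.5-np.array([x,y]))*s
    for (c,r,z,col) in circs:
        a=np.linspace(0,2*np.pi,73);P=np.array([proj(n,[c[0]+r*np.cos(t),c[1]+r*np.sin(t),z]) for t in a])
        cv2.polylines(im,[np.int32(((P+.5-[x,y])*s).round())],True,col,1)
    cv2.imwrite(f,im)
E
python3 - <<'E'
from h import *
print([(-CI[n]["R"].T@CI[n]["t"]).round(0) for n in CI])
C=[((462,105),39,99,(0,0,255)),((462,105),35,99,(255,0,255)),((468,-247),46,12,(255,0,0)),((468,-247),11.5,38,(0,255,0))]
over("top",300,215,55,55,10,"pics/a1.png",C)
over("side",255,190,55,50,10,"pics/a2.png",C)
over("top",400,215,50,50,10,"pics/a3.png",C)
over("side",262,270,50,40,10,"pics/a4.png",C)
a=[cv2.imread(f"pics/a{i}.png") for i in(1,2,3,4)]
cv2.imwrite("pics/A.png",cv2.resize(np.vstack([np.hstack([q[:400,:500] for q in a[:2]]),np.hstack([q[:400,:500] for q in a[2:]])]),(1000,800))[::1,::1]) if 0 else None
b=np.vstack([np.hstack([cv2.resize(q,(400,300)) for q in a[:2]]),np.hstack([cv2.resize(q,(400,300)) for q in a[2:]])]);cv2.imwrite("pics/A.png",b)
crop("top",255,210,35,30,20,"pics/tt.png")
crop("side",275,170,35,30,20,"pics/ts.png")
E
```

```text
[array([  473., -1251.,  1175.]), array([ 408.,  147., 1343.])]
```

View pics/A.png

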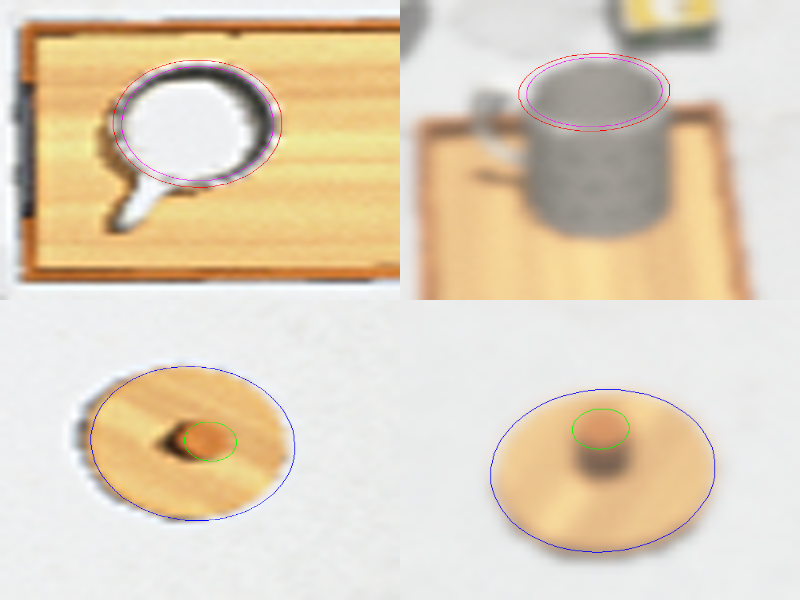

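View pics/tt.png

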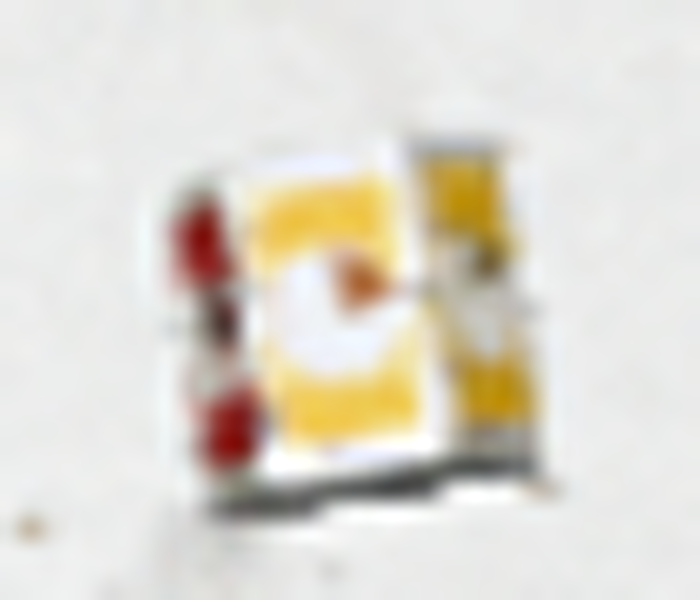

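View pics/ts.png

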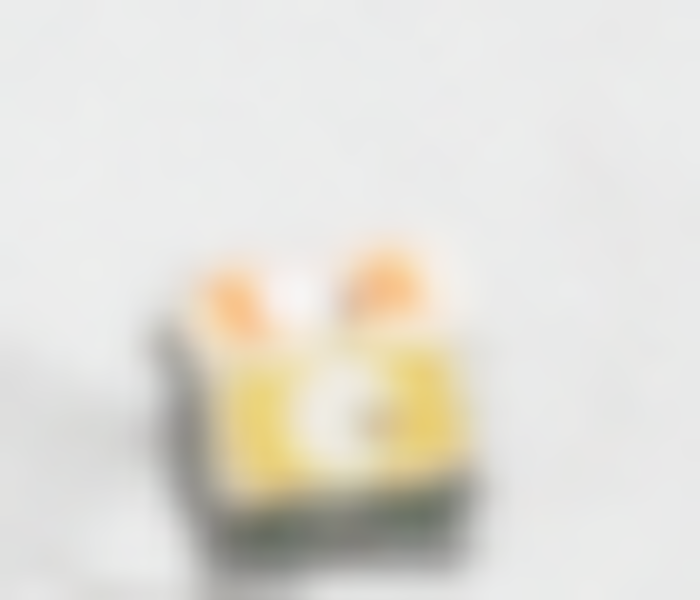

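```bash
cat >> h.py <<'E'
def rel(p,yaw=0,tilt=0,ref=None):
    """tool y at world angle yaw(deg); tilt(deg): hand leaning toward +y(world, yaw frame)"""
    R=Rn.from_euler('z',yaw,degrees=True).as_matrix()@Rn.from_euler('x',-tilt,degrees=True).as_matrix()@np.array([[0,1,0],[1,0,0],[0,0,-1.]])
    o=robot.get_obs();P0=o["position"] if ref is None else np.array(ref[0]);R0=Rn.from_rotvec(o["tool_rot"] if ref is None else ref[1]).as_matrix()
    d=R0.T@(np.array(p)-P0)/400;a=Rn.from_matrix(R0.T@R).as_rotvec()/(2*np.pi)
    print("d",d.round(4),"a",a.round(4),"at",P0.round(1))
E
python3 - <<'E'
from h import *
rel((480,150,240)); 
for n,u,v,z in(("top",271.5,225.25,54),("side",290.25,184,54)):print(ray(n,u,v,z))
E
```

```text
d [-0.9253 -0.5863 -0.0018] a [-0.      0.      0.1798] at [245.3 520.  239.3]
[501.37974534 296.7059      54.        ]
[502.60944849 297.28948727  54.        ]
```

```bash
python3 -m pendant '[{"dx":-0.12,"dy":-0.07,"az":0.025,"fingers":0.6},{"dx":-0.24,"dy":-0.15,"az":0.05,"fingers":0.6},{"dx":-0.36,"dy":-0.22,"az":0.075,"fingers":0.6},{"dx":-0.48,"dy":-0.3,"az":0.1,"fingers":0.6},{"dx":-0.6,"dy":-0.37,"az":0.125,"fingers":0.6},{"dx":-0.71,"dy":-0.45,"az":0.15,"fingers":0.6},{"dx":-0.82,"dy":-0.52,"az":0.18,"fingers":0.6},{"dx":-0.925,"dy":-0.586,"az":0.18,"fingers":0.6}]' 30; python3 -c "
from h import *
rel((468,-246,130))"
```

```text
d [-1.3206 -1.4944  0.2733] a [-0.      0.      0.1798] at [245.3 520.  239.3]$[0]: bad value
```

```bash
python3 -m pendant '[{"dx":-0.12,"dy":-0.07,"dz":0,"ax":0,"ay":0,"az":0.025,"fingers":0.6},{"dx":-0.24,"dy":-0.15,"dz":0,"ax":0,"ay":0,"az":0.05,"fingers":0.6},{"dx":-0.36,"dy":-0.22,"dz":0,"ax":0,"ay":0,"az":0.075,"fingers":0.6},{"dx":-0.48,"dy":-0.3,"dz":0,"ax":0,"ay":0,"az":0.1,"fingers":0.6},{"dx":-0.6,"dy":-0.37,"dz":0,"ax":0,"ay":0,"az":0.125,"fingers":0.6},{"dx":-0.71,"dy":-0.45,"dz":0,"ax":0,"ay":0,"az":0.15,"fingers":0.6},{"dx":-0.82,"dy":-0.52,"dz":0,"ax":0,"ay":0,"az":0.18,"fingers":0.6},{"dx":-0.925,"dy":-0.586,"dz":0,"ax":0,"ay":0,"az":0.18,"fingers":0.6}]' 30; python3 -c "
from h import *
rel((468,-246,130))"
```

```text
time: 1.9
position: [480.7, 148.7, 239.4]
tool_rot: [2.226, 2.217, 0.0]
contact_force: [0.5, 0.1, 0.4]
opening: 51.1
d [-0.9869 -0.0279  0.2737] a [ 0.      0.     -0.0006] at [480.7 148.7 239.4]
```

```bash
python3 -m pendant '[{"dx":-0.13,"dy":0,"dz":0,"ax":0,"ay":0,"az":0,"fingers":0.55},{"dx":-0.27,"dy":-0.01,"dz":0,"ax":0,"ay":0,"az":0,"fingers":0.55},{"dx":-0.41,"dy":-0.01,"dz":0,"ax":0,"ay":0,"az":0,"fingers":0.55},{"dx":-0.55,"dy":-0.02,"dz":0.05,"ax":0,"ay":0,"az":0,"fingers":0.55},{"dx":-0.69,"dy":-0.03,"dz":0.1,"ax":0,"ay":0,"az":0,"fingers":0.55},{"dx":-0.83,"dy":-0.03,"dz":0.15,"ax":0,"ay":0,"az":0,"fingers":0.55},{"dx":-0.94,"dy":-0.03,"dz":0.22,"ax":0,"ay":0,"az":0,"fingers":0.55},{"dx":-0.987,"dy":-0.03,"dz":0.28,"ax":0,"ay":0,"az":0,"fingers":0.55}]'; python3 -c "
from h import *
rel((468,-246,22))"
```

```text
time: 2.9
position: [466.9, -247.2, 126.3]
tool_rot: [2.225, 2.217, -0.001]
contact_force: [0.5, 0.1, 0.3]
opening: 47.0
d [0.0033 0.0027 0.2608] a [-0.      0.0001 -0.0006] at [ 466.9 -247.2  126.3]
```

```bash
python3 -m pendant '[{"dx":0.003,"dy":0.002,"dz":0.06,"ax":0,"ay":0,"az":0,"fingers":0.55},{"dx":0.003,"dy":0.002,"dz":0.12,"ax":0,"ay":0,"az":0,"fingers":0.55},{"dx":0.003,"dy":0.002,"dz":0.17,"ax":0,"ay":0,"az":0,"fingers":0.55},{"dx":0.003,"dy":0.002,"dz":0.21,"ax":0,"ay":0,"az":0,"fingers":0.55},{"dx":0.003,"dy":0.002,"dz":0.24,"ax":0,"ay":0,"az":0,"fingers":0.55},{"dx":0.003,"dy":0.002,"dz":0.255,"ax":0,"ay":0,"az":0,"fingers":0.55},{"dx":0.003,"dy":0.002,"dz":0.26,"ax":0,"ay":0,"az":0,"fingers":0.55},{"dx":0.003,"dy":0.002,"dz":0.26,"ax":0,"ay":0,"az":0,"fingers":0.55}]'; python3 -c "
from h import *
crop('side',250,210,80,100,6,'pics/g1.png')
"
```

```text
time: 3.9
position: [468.5, -243.5, 23.6]
tool_rot: [2.222, 2.22, 0.0]
contact_force: [0.1, -0.4, -0.1]
opening: 47.2
```

View pics/g1.png

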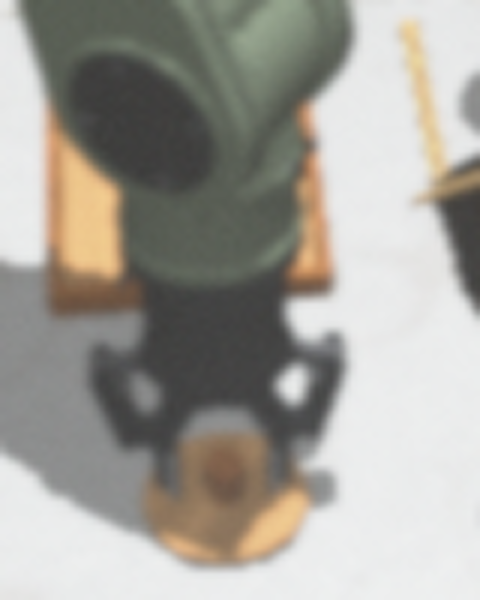

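```bash
python3 -m pendant '[{"dx":-0.004,"dy":0,"dz":0,"ax":0,"ay":0,"az":0,"fingers":0.3},{"dx":-0.004,"dy":0,"dz":0,"ax":0,"ay":0,"az":0,"fingers":0.1},{"dx":-0.004,"dy":0,"dz":0,"ax":0,"ay":0,"az":0,"fingers":0},{"dx":-0.004,"dy":0,"dz":0,"ax":0,"ay":0,"az":0,"fingers":0},{"dx":-0.004,"dy":0,"dz":0,"ax":0,"ay":0,"az":0,"fingers":0},{"dx":-0.004,"dy":0,"dz":-0.02,"ax":0,"ay":0,"az":0,"fingers":0},{"dx":-0.004,"dy":0,"dz":-0.1,"ax":0,"ay":0,"az":0,"fingers":0},{"dx":-0.004,"dy":0,"dz":-0.2,"ax":0,"ay":0,"az":0,"fingers":0}]' 40; python3 -c "
from h import *
crop('side',250,210,80,100,6,'pics/g2.png')
crop('top',380,200,80,80,6,'pics/g3.png')
rel((462.5,106,23+99-6+60))
"
```

```text
time: 4.95
position: [468.0, -244.9, 104.4]
tool_rot: [-2.222, -2.22, 0.001]
contact_force: [0.2, -0.7, -0.3]
opening: 21.4
d [ 0.8788 -0.0177 -0.1747] a [ 0.0007  0.0004 -0.0002] at [ 469.5 -245.7  107. ]
```

View pics/g2.png

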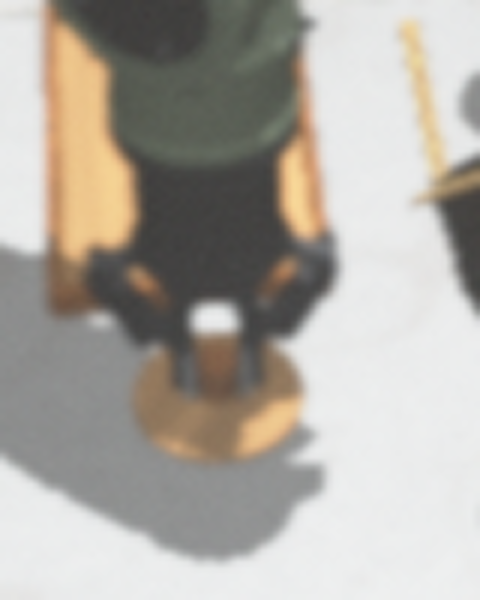

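View pics/g3.png

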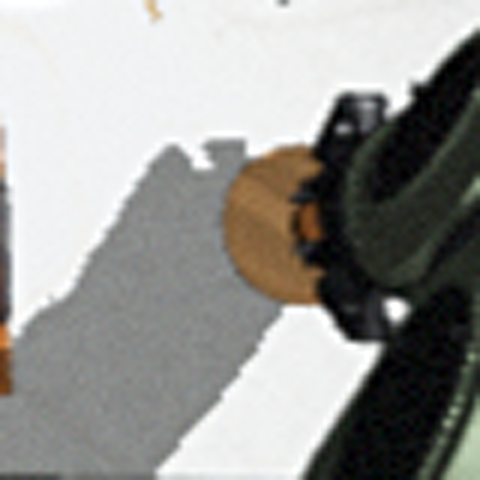

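```bash
python3 -m pendant '[{"dx":0.05,"dy":0,"dz":-0.08,"ax":0,"ay":0,"az":0,"fingers":0},{"dx":0.15,"dy":0,"dz":-0.15,"ax":0,"ay":0,"az":0,"fingers":0},{"dx":0.29,"dy":-0.005,"dz":-0.16,"ax":0,"ay":0,"az":0,"fingers":0},{"dx":0.43,"dy":-0.01,"dz":-0.16,"ax":0,"ay":0,"az":0,"fingers":0},{"dx":0.57,"dy":-0.015,"dz":-0.16,"ax":0,"ay":0,"az":0,"fingers":0},{"dx":0.71,"dy":-0.018,"dz":-0.16,"ax":0,"ay":0,"az":0,"fingers":0},{"dx":0.82,"dy":-0.018,"dz":-0.16,"ax":0,"ay":0,"az":0,"fingers":0},{"dx":0.879,"dy":-0.018,"dz":-0.16,"ax":0,"ay":0,"az":0,"fingers":0}]'; python3 -m pendant '[{"dx":0,"dy":0,"dz":0,"ax":0,"ay":0,"az":0,"fingers":0},{"dx":0,"dy":0,"dz":0,"ax":0,"ay":0,"az":0,"fingers":0},{"dx":0,"dy":0,"dz":0.02,"ax":0,"ay":0,"az":0,"fingers":0},{"dx":0,"dy":0,"dz":0.04,"ax":0,"ay":0,"az":0,"fingers":0},{"dx":0,"dy":0,"dz":0.05,"ax":0,"ay":0,"az":0,"fingers":0},{"dx":0,"dy":0,"dz":0.05,"ax":0,"ay":0,"az":0,"fingers":0},{"dx":0,"dy":0,"dz":0.05,"ax":0,"ay":0,"az":0,"fingers":0},{"dx":0,"dy":0,"dz":0.05,"ax":0,"ay":0,"az":0,"fingers":0}]';python3 -c "
from h import *
o=robot.get_obs()['position'];z=o[2]-22.5
C=[((o[0],o[1]),46,z+12,(255,0,0)),((o[0],o[1]),46,z+6,(0,255,0)),((462.5,106),39,99,(0,0,255))]
over('side',240,170,80,80,7,'pics/g4.png',C)
over('top',280,200,80,80,7,'pics/g5.png',C)
print(o)
"
```

```text
time: 6.05
position: [461.0, 109.0, 167.2]
tool_rot: [-2.219, -2.223, 0.0]
contact_force: [-0.5, -0.5, -0.3]
opening: 21.2
time: 7.05
position: [461.6, 106.6, 147.5]
tool_rot: [2.222, 2.22, 0.0]
contact_force: [0.7, -0.3, -1.1]
opening: 21.4
[461.56777781 106.58814354 147.47100215]
```

View pics/g4.png

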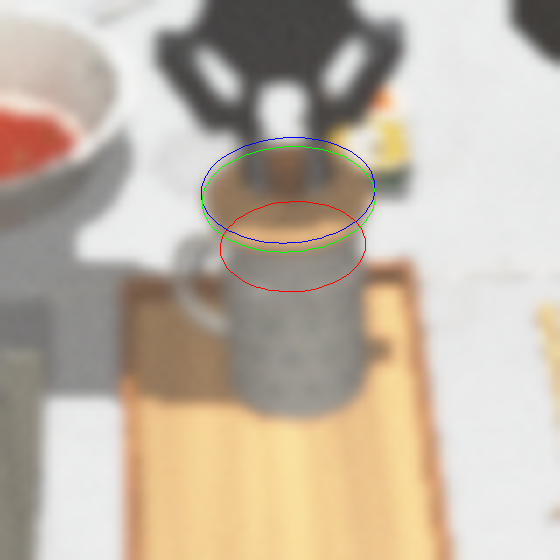

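View pics/g5.png

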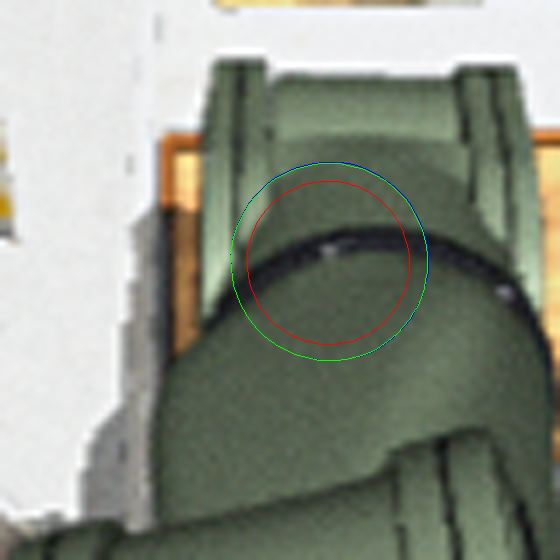

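Run:
```python
from h import *
im=robot.snapshot("side").astype(float)
for v in (214,217,220,222):
    print(v,[tuple(int(q) for q in im[v,u]) for u in list(range(270,277))],"|",[tuple(int(q) for q in im[v,u]) for u in range(288,296)])
for v in (195,197,199,201):
    print(v,[tuple(int(q) for q in im[v,u]) for u in list(range(266,273))],"|",[tuple(int(q) for q in im[v,u]) for u in range(289,297)])
o=robot.get_obs()['position']
print("lid",[proj("side",[o[0]+s*46,o[1],o[2]-13]) for s in(-1,1)], "mug",[proj("side",[462.5+s*39,106,50]) for s in(-1,1)])
```

```text
214 [(160, 145, 129), (151, 136, 120), (136, 126, 115), (131, 126, 118), (130, 128, 122), (137, 135, 128), (141, 139, 131)] | [(142, 140, 133), (137, 135, 128), (135, 131, 124), (155, 140, 124), (196, 163, 129), (232, 193, 141), (243, 208, 148), (246, 214, 150)]
217 [(155, 140, 124), (151, 141, 129), (142, 135, 126), (134, 129, 122), (134, 130, 123), (137, 134, 127), (140, 137, 131)] | [(148, 145, 137), (143, 140, 132), (138, 134, 127), (148, 137, 123), (180, 152, 122), (217, 175, 130), (231, 191, 138), (239, 202, 144)]
220 [(154, 126, 96), (147, 121, 96), (137, 120, 103), (132, 122, 112), (134, 128, 122), (135, 131, 124), (134, 131, 124)] | [(145, 143, 136), (143, 140, 133), (138, 134, 128), (133, 126, 117), (140, 125, 108), (151, 127, 101), (165, 133, 102), (192, 153, 112)]
222 [(154, 126, 96), (148, 122, 96), (141, 122, 103), (133, 122, 110), (132, 127, 120), (138, 133, 127), (141, 138, 130)] | [(148, 144, 138), (143, 139, 132), (136, 134, 125), (140, 131, 120), (168, 143, 117), (207, 166, 124), (229, 186, 133), (237, 198, 140)]
195 [(223, 224, 224), (223, 224, 223), (219, 218, 21
[... 442 characters left out ...]
37), (144, 144, 141)]
199 [(234, 235, 235), (229, 229, 228), (210, 205, 200), (178, 164, 152), (155, 133, 111), (147, 121, 94), (144, 118, 91)] | [(148, 121, 93), (150, 124, 96), (162, 136, 110), (188, 168, 149), (212, 202, 192), (221, 219, 216), (220, 220, 220), (221, 222, 221)]
201 [(234, 235, 235), (232, 233, 232), (225, 224, 223), (203, 198, 193), (167, 155, 143), (150, 129, 107), (149, 121, 95)] | [(173, 141, 106), (166, 139, 112), (178, 162, 147), (206, 201, 195), (227, 227, 225), (234, 234, 234), (235, 235, 234), (234, 235, 235)]
lid [array([268.22741081, 197.59968981]), array([293.00373328, 196.41435193])] mug [array([271.6343801 , 215.06290523]), array([292.01827806, 214.03192751])]
```

```bash
python3 -m pendant '[{"dx":-0.001,"dy":0.003,"dz":0.02,"ax":0,"ay":0,"az":0,"fingers":0},{"dx":-0.001,"dy":0.003,"dz":0.04,"ax":0,"ay":0,"az":0,"fingers":0},{"dx":-0.001,"dy":0.003,"dz":0.055,"ax":0,"ay":0,"az":0,"fingers":0},{"dx":-0.001,"dy":0.003,"dz":0.06,"ax":0,"ay":0,"az":0,"fingers":0},{"dx":-0.001,"dy":0.003,"dz":0.065,"ax":0,"ay":0,"az":0,"fingers":0},{"dx":-0.001,"dy":0.003,"dz":0.069,"ax":0,"ay":0,"az":0,"fingers":0},{"dx":-0.001,"dy":0.003,"dz":0.072,"ax":0,"ay":0,"az":0,"fingers":0},{"dx":-0.001,"dy":0.003,"dz":0.072,"ax":0,"ay":0,"az":0,"fingers":0}]';python3 -c "
from h import *
crop('side',240,170,80,80,7,'pics/g6.png')
print(robot.get_obs()['contact_force'],robot.get_obs()['torque'])
"
```

```text
time: 8.2
position: [462.7, 106.2, 118.5]
tool_rot: [2.222, 2.22, -0.0]
contact_force: [0.2, 0.9, -1.1]
opening: 21.2
[-0.59404129  0.3472227  -0.31609027] [0.02936089 0.02819796 0.03829228]
```

View pics/g6.png

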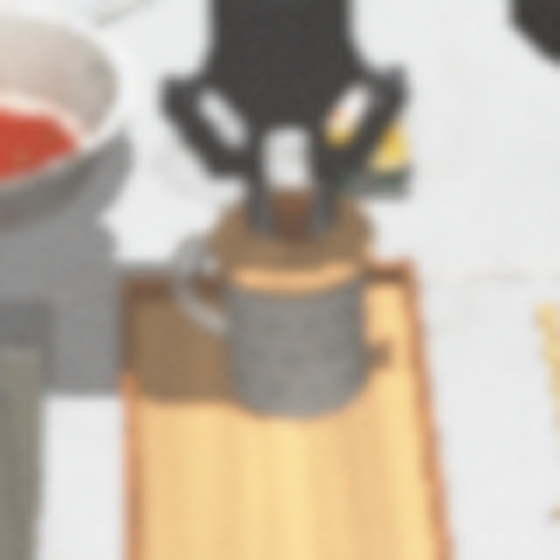

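```bash
python3 -m pendant '[{"dx":0,"dy":0,"dz":0.002,"ax":0,"ay":0,"az":0,"fingers":0},{"dx":0,"dy":0,"dz":0.004,"ax":0,"ay":0,"az":0,"fingers":0},{"dx":0,"dy":0,"dz":0.006,"ax":0,"ay":0,"az":0,"fingers":0},{"dx":0,"dy":0,"dz":0.008,"ax":0,"ay":0,"az":0,"fingers":0},{"dx":0,"dy":0,"dz":0.009,"ax":0,"ay":0,"az":0,"fingers":0},{"dx":0,"dy":0,"dz":0.009,"ax":0,"ay":0,"az":0,"fingers":0},{"dx":0,"dy":0,"dz":0.009,"ax":0,"ay":0,"az":0,"fingers":0},{"dx":0,"dy":0,"dz":0.009,"ax":0,"ay":0,"az":0,"fingers":0}]'
```

```text
time: 9.25
position: [462.9, 106.2, 116.0]
tool_rot: [2.222, 2.22, 0.002]
contact_force: [-5.1, -0.8, 33.3]
opening: 21.4
```

```bash
python3 -m pendant '[{"dx":0,"dy":0,"dz":-0.004,"ax":0,"ay":0,"az":0,"fingers":0},{"dx":0,"dy":0,"dz":-0.005,"ax":0,"ay":0,"az":0,"fingers":0.2},{"dx":0,"dy":0,"dz":-0.005,"ax":0,"ay":0,"az":0,"fingers":0.4},{"dx":0,"dy":0,"dz":-0.005,"ax":0,"ay":0,"az":0,"fingers":0.5},{"dx":0,"dy":0,"dz":-0.03,"ax":0,"ay":0,"az":0,"fingers":0.5},{"dx":0,"dy":0,"dz":-0.1,"ax":0,"ay":0,"az":0,"fingers":0.5},{"dx":0,"dy":0,"dz":-0.2,"ax":0,"ay":0,"az":0,"fingers":0.5},{"dx":0,"dy":0,"dz":-0.25,"ax":0,"ay":0,"az":0,"fingers":0.5}]';python3 -c "
from h import *
C=[((463,106),46,105,(255,0,0))]
over('side',240,170,80,80,7,'pics/g7.png',C)
rel((502,297-40,180),8,-30)
"
```

```text
time: 10.25
position: [462.9, 106.2, 217.2]
tool_rot: [2.222, 2.22, 0.003]
contact_force: [0.3, -0.2, -0.1]
opening: 42.9
d [0.3769 0.0956 0.0975] a [ 0.0065  0.0831 -0.0217] at [463.4 106.2 218.7]
```

View pics/g7.png

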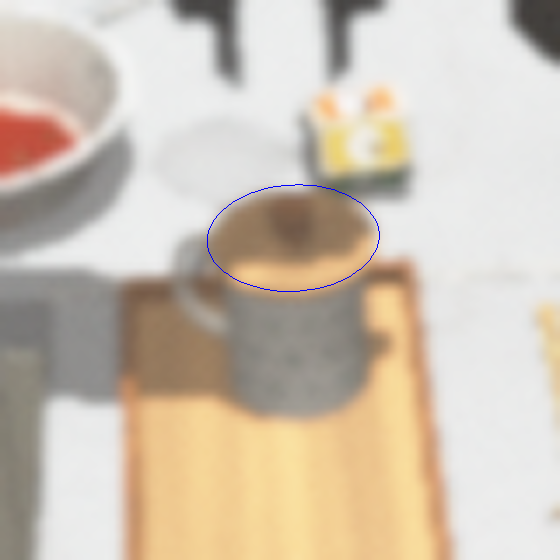

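```bash
python3 -c "
from h import *
rel((510,242,123),8.5,-30)
"
```

```text
d [0.3393 0.1151 0.2401] a [ 0.0068  0.0831 -0.0231] at [463.4 106.2 218.7]
```

```bash
python3 -m pendant '[{"dx":0.08,"dy":0.03,"dz":0,"ax":0.001,"ay":0.012,"az":-0.003,"fingers":1},{"dx":0.16,"dy":0.05,"dz":0.02,"ax":0.002,"ay":0.025,"az":-0.006,"fingers":1},{"dx":0.24,"dy":0.08,"dz":0.07,"ax":0.003,"ay":0.04,"az":-0.01,"fingers":1},{"dx":0.3,"dy":0.1,"dz":0.13,"ax":0.004,"ay":0.055,"az":-0.014,"fingers":1},{"dx":0.33,"dy":0.115,"dz":0.19,"ax":0.006,"ay":0.07,"az":-0.02,"fingers":1},{"dx":0.339,"dy":0.115,"dz":0.24,"ax":0.0068,"ay":0.083,"az":-0.023,"fingers":1},{"dx":0.339,"dy":0.115,"dz":0.24,"ax":0.0068,"ay":0.083,"az":-0.023,"fingers":1},{"dx":0.339,"dy":0.115,"dz":0.24,"ax":0.0068,"ay":0.083,"az":-0.023,"fingers":1}]';python3 -c "
from h import *
crop('side',240,130,90,100,6,'pics/g8.png')
crop('top',230,190,80,80,6,'pics/g9.png')
rel((501.3,301.4,19.2),8.5,-30)
"
```

```text
time: 11.3
position: [508.9, 242.0, 119.9]
tool_rot: [-1.768, -2.049, -0.468]
contact_force: [0.2, 0.3, -0.1]
opening: 85.3
d [0.003  0.0039 0.2927] a [-0.0004  0.0003 -0.0001] at [508.8 242.5 120.1]
```

View pics/g8.png

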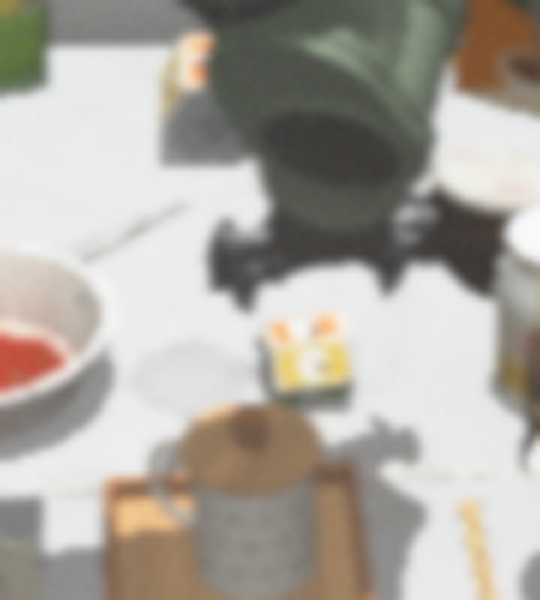

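View pics/g9.png

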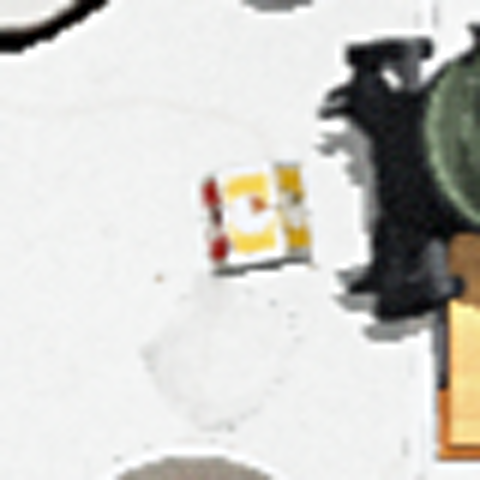

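```bash
python3 -m pendant '[{"dx":0.003,"dy":0.004,"dz":0.06,"ax":0,"ay":0,"az":0,"fingers":1},{"dx":0.003,"dy":0.004,"dz":0.12,"ax":0,"ay":0,"az":0,"fingers":1},{"dx":0.003,"dy":0.004,"dz":0.18,"ax":0,"ay":0,"az":0,"fingers":1},{"dx":0.003,"dy":0.004,"dz":0.23,"ax":0,"ay":0,"az":0,"fingers":1},{"dx":0.003,"dy":0.004,"dz":0.27,"ax":0,"ay":0,"az":0,"fingers":1},{"dx":0.003,"dy":0.004,"dz":0.29,"ax":0,"ay":0,"az":0,"fingers":1},{"dx":0.003,"dy":0.004,"dz":0.292,"ax":0,"ay":0,"az":0,"fingers":1},{"dx":0.003,"dy":0.004,"dz":0.292,"ax":0,"ay":0,"az":0,"fingers":1}]';python3 -c "
from h import *
crop('side',240,130,90,100,6,'pics/g10.png')
crop('top',230,190,80,80,6,'pics/g11.png')
"
```

```text
time: 12.4
position: [501.6, 300.4, 18.7]
tool_rot: [-1.768, -2.048, -0.469]
contact_force: [0.2, -0.6, 0.7]
opening: 85.2
```

View pics/g11.png

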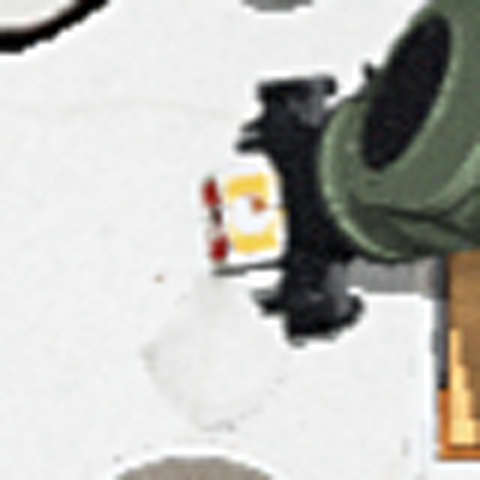

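```bash
python3 -m pendant '[{"dx":0,"dy":0,"dz":0,"ax":0,"ay":0,"az":0,"fingers":0.7},{"dx":0,"dy":0,"dz":0,"ax":0,"ay":0,"az":0,"fingers":0.5},{"dx":0,"dy":0,"dz":0,"ax":0,"ay":0,"az":0,"fingers":0.4},{"dx":0,"dy":0,"dz":0,"ax":0,"ay":0,"az":0,"fingers":0.4},{"dx":0,"dy":0,"dz":0,"ax":0,"ay":0,"az":0,"fingers":0.4},{"dx":-0.02,"dy":0,"dz":-0.035,"ax":0,"ay":0,"az":0,"fingers":0.4},{"dx":-0.04,"dy":0,"dz":-0.09,"ax":0,"ay":0,"az":0,"fingers":0.4},{"dx":-0.06,"dy":0,"dz":-0.13,"ax":0,"ay":0,"az":0,"fingers":0.4}]' 50;python3 -c "
from h import *
crop('side',240,130,90,100,6,'pics/g12.png')
crop('top',230,190,80,80,6,'pics/g13.png')
rel((501,300,80),8.5,30)
"
```

```text
time: 13.5
position: [509.0, 252.6, 52.6]
tool_rot: [-1.769, -2.048, -0.469]
contact_force: [-0.1, 0.2, -1.8]
opening: 57.8
d [ 0.1395 -0.0041  0.001 ] a [-0.0003 -0.1663 -0.0005] at [509.6 252.2  52.5]
```

View pics/g12.png

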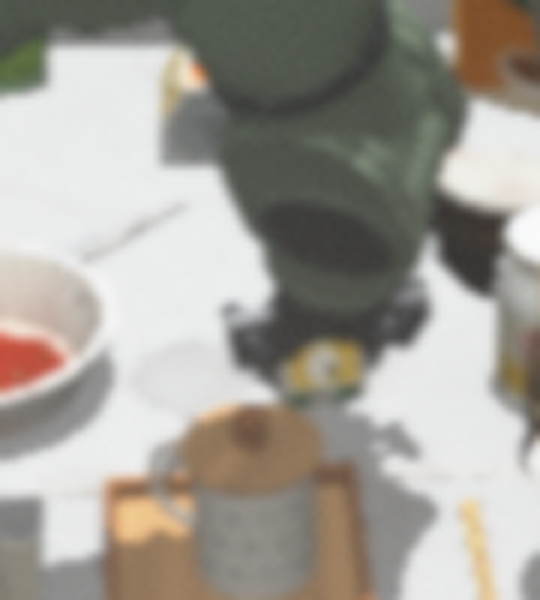

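View pics/g13.png

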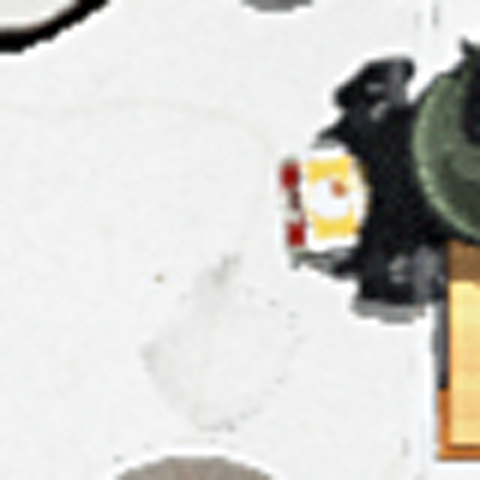

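```bash
python3 -c "
from h import *
rel((501,305,85),8.5,30)
"; python3 -m pendant '[{"dx":0.03,"dy":-0.001,"dz":-0.06,"ax":0,"ay":-0.01,"az":0,"fingers":0.4},{"dx":0.06,"dy":-0.002,"dz":-0.06,"ax":0,"ay":-0.035,"az":0,"fingers":0.4},{"dx":0.09,"dy":-0.003,"dz":-0.05,"ax":0,"ay":-0.06,"az":0,"fingers":0.4},{"dx":0.12,"dy":-0.004,"dz":-0.04,"ax":0,"ay":-0.085,"az":0,"fingers":0.4},{"dx":0.15,"dy":-0.004,"dz":-0.02,"ax":0,"ay":-0.11,"az":0,"fingers":0.4},{"dx":0.155,"dy":-0.004,"dz":0,"ax":0,"ay":-0.135,"az":0,"fingers":0.4},{"dx":0.155,"dy":-0.004,"dz":-0.005,"ax":0,"ay":-0.16,"az":0,"fingers":0.4},{"dx":0.155,"dy":-0.004,"dz":-0.005,"ax":-0.0003,"ay":-0.1663,"az":-0.0005,"fingers":0.4}]';python3 -c "
from h import *
crop('side',240,130,90,100,6,'pics/g14.png')
crop('top',230,190,80,80,6,'pics/g15.png')
rel((501,297,20),8.5,30)
"
```

```text
d [ 0.1565 -0.0023 -0.0037] a [-0.0003 -0.1663 -0.0005] at [509.6 252.2  52.5]
time: 14.6
position: [497.5, 308.8, 82.7]
tool_rot: [1.756, 2.055, -0.477]
contact_force: [-0.2, -0.5, -1.9]
opening: 57.6
d [0.0537 0.0046 0.1493] a [-0.0001  0.      0.0012] at [497.7 307.9  82.4]
```

View pics/g14.png

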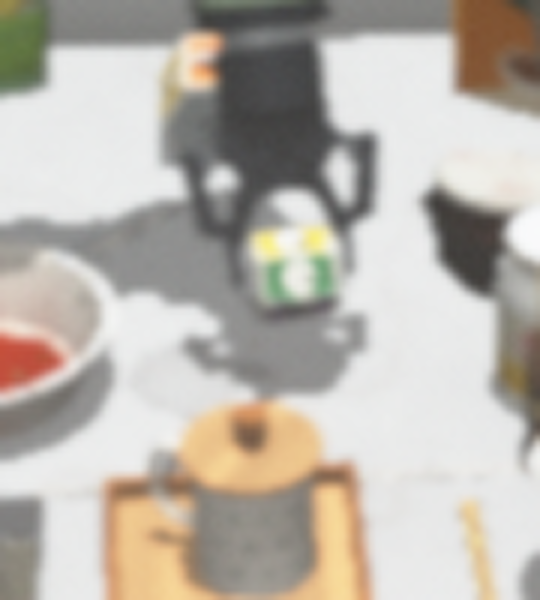

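View pics/g15.png

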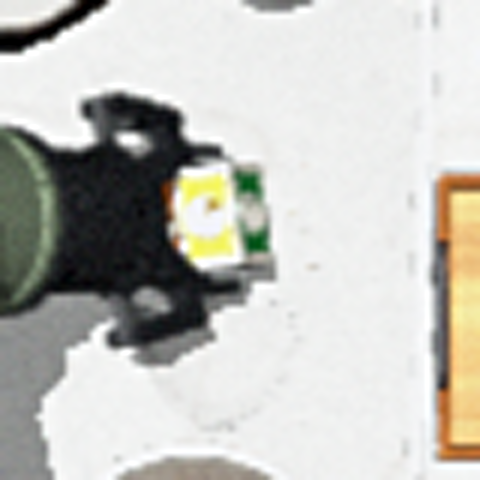

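```bash
python3 -c "
from h import *
rel((497.7,300,19.5),8.5,30)
"
```

```text
d [ 0.0618 -0.0024  0.146 ] a [-0.0001  0.      0.0012] at [497.7 307.9  82.4]
```

```bash
python3 -c "
from h import *
rel((498,320,19.5),8.5,30)
"
```

```text
d [0.1045 0.006  0.1213] a [-0.0001  0.      0.0012] at [497.7 307.9  82.4]
```

```bash
python3 -m pendant '[{"dx":0.04,"dy":0.002,"dz":0.04,"ax":0,"ay":0,"az":0,"fingers":0.4},{"dx":0.08,"dy":0.004,"dz":0.08,"ax":0,"ay":0,"az":0,"fingers":0.4},{"dx":0.098,"dy":0.006,"dz":0.109,"ax":0,"ay":0,"az":0,"fingers":0.4},{"dx":0.103,"dy":0.006,"dz":0.119,"ax":0,"ay":0,"az":0,"fingers":0.4},{"dx":0.104,"dy":0.006,"dz":0.121,"ax":0,"ay":0,"az":0,"fingers":0.4},{"dx":0.104,"dy":0.006,"dz":0.121,"ax":0,"ay":0,"az":0,"fingers":0.4},{"dx":0.104,"dy":0.006,"dz":0.121,"ax":0,"ay":0,"az":0,"fingers":0.4},{"dx":0.104,"dy":0.006,"dz":0.121,"ax":0,"ay":0,"az":0,"fingers":0.4}]'
```

```text
time: 15.7
position: [499.6, 318.5, 21.6]
tool_rot: [1.764, 2.054, -0.473]
contact_force: [-0.0, 0.1, -1.7]
opening: 57.5
```

```bash
python3 -m pendant '[{"dx":0.002,"dy":0,"dz":0.004,"ax":0,"ay":0,"az":0,"fingers":0.4},{"dx":0.004,"dy":0,"dz":0.0065,"ax":0,"ay":0,"az":0,"fingers":0.4},{"dx":0.004,"dy":0,"dz":0.0065,"ax":0,"ay":0,"az":0,"fingers":0.4},{"dx":0.004,"dy":0,"dz":0.0065,"ax":0,"ay":0,"az":0,"fingers":0.7},{"dx":0.004,"dy":0,"dz":0.0065,"ax":0,"ay":0,"az":0,"fingers":1},{"dx":0.004,"dy":0,"dz":0.0065,"ax":0,"ay":0,"az":0,"fingers":1},{"dx":0.004,"dy":0,"dz":-0.05,"ax":0,"ay":0,"az":0,"fingers":1},{"dx":0.004,"dy":0,"dz":-0.17,"ax":0,"ay":0,"az":0,"fingers":1}]';python3 -c "
from h import *
crop('side',240,130,90,100,6,'pics/g16.png')
crop('top',230,190,80,80,6,'pics/g17.png')
rel((508,250,165),8.5,-40)
"
```

```text
time: 16.7
position: [493.9, 352.6, 79.2]
tool_rot: [1.765, 2.053, -0.478]
contact_force: [0.1, -0.4, 0.3]
opening: 85.4
d [-0.3342 -0.0084 -0.0459] a [0.0003 0.1937 0.001 ] at [495.1 356.3  82.8]
```

View pics/g16.png

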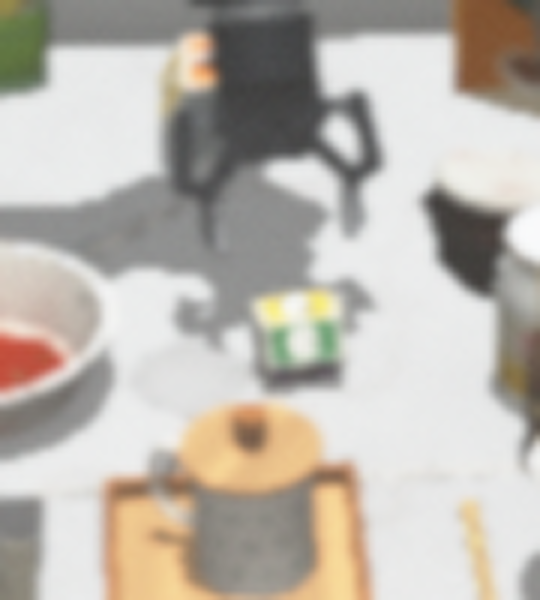

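View pics/g17.png

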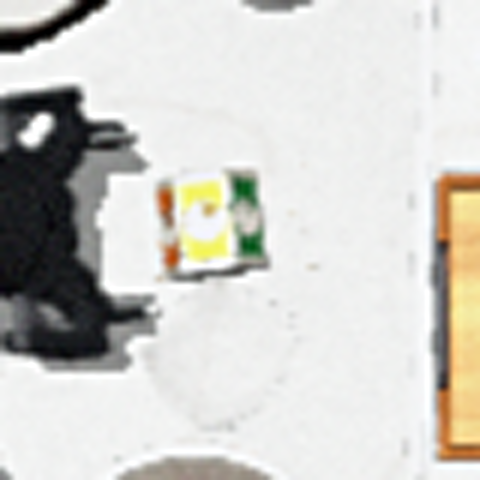

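Run:
```python
from h import *
a=ray("top",263.4,226.5,54);b=ray("side",289,180.7,54);print(a,b)
c=np.array([499.,(a[1]+b[1])/2,27]);c[0]=(a[0]+b[0])/2
Rz=Rn.from_euler('z',8.5,degrees=True).as_matrix();t=np.radians(40)
zt=Rz@[0,np.sin(t),-np.cos(t)]
g=c+9*zt;ap=g-115*zt;print(g,ap);rel(ap,8.5,-40)
```

```text
[496.47043306 324.79140855  54.        ] [498.33605154 321.30232347  54.        ]
[496.54815178 328.7684103   20.10560001] [507.47430845 255.65978888 108.20071097]
d [-0.2515 -0.0078  0.0704] a [0.0003 0.1937 0.001 ] at [495.1 356.3  82.8]
```

```bash
python3 -m pendant '[{"dx":-0.06,"dy":0,"dz":-0.1,"ax":0,"ay":0.01,"az":0,"fingers":1},{"dx":-0.12,"dy":-0.002,"dz":-0.16,"ax":0,"ay":0.035,"az":0,"fingers":1},{"dx":-0.19,"dy":-0.004,"dz":-0.16,"ax":0,"ay":0.063,"az":0,"fingers":1},{"dx":-0.24,"dy":-0.006,"dz":-0.12,"ax":0,"ay":0.092,"az":0,"fingers":1},{"dx":-0.27,"dy":-0.008,"dz":-0.06,"ax":0,"ay":0.121,"az":0,"fingers":1},{"dx":-0.27,"dy":-0.008,"dz":0,"ax":0,"ay":0.15,"az":0,"fingers":1},{"dx":-0.26,"dy":-0.008,"dz":0.05,"ax":0,"ay":0.178,"az":0,"fingers":1},{"dx":-0.2515,"dy":-0.008,"dz":0.07,"ax":0,"ay":0.1937,"az":0,"fingers":1}]';python3 - <<'E'
from h import *
crop('top',230,190,80,80,6,'pics/g18.png')
rel((496.5,328.7,20.1),8.5,-40)
E
```

```text
time: 17.8
position: [505.6, 253.3, 106.0]
tool_rot: [-1.709, -1.992, -0.527]
contact_force: [-0.3, 0.4, -1.8]
opening: 85.6
d [0.0486 0.0055 0.288 ] a [-0.0011  0.0135 -0.0015] at [507.2 247.2 103.2]
```

View pics/g18.png

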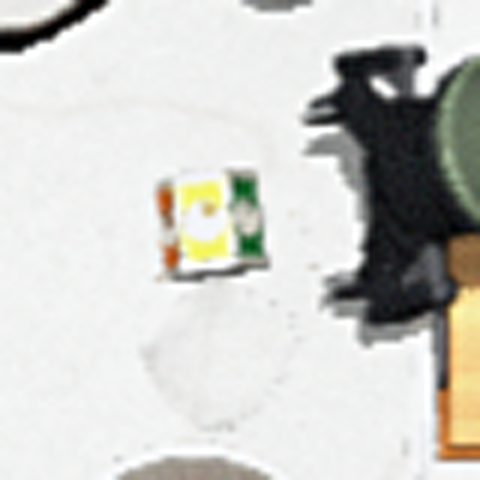

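```bash
python3 -m pendant '[{"dx":0.048,"dy":0.0055,"dz":0.02,"ax":-0.001,"ay":0.0135,"az":-0.0015,"fingers":1},{"dx":0.0486,"dy":0.0055,"dz":0.06,"ax":-0.001,"ay":0.0135,"az":-0.0015,"fingers":1},{"dx":0.0486,"dy":0.0055,"dz":0.11,"ax":-0.001,"ay":0.0135,"az":-0.0015,"fingers":1},{"dx":0.0486,"dy":0.0055,"dz":0.15,"ax":-0.001,"ay":0.0135,"az":-0.0015,"fingers":1},{"dx":0.0486,"dy":0.0055,"dz":0.16,"ax":-0.001,"ay":0.0135,"az":-0.0015,"fingers":1},{"dx":0.0486,"dy":0.0055,"dz":0.16,"ax":-0.001,"ay":0.0135,"az":-0.0015,"fingers":1},{"dx":0.0486,"dy":0.0055,"dz":0.16,"ax":-0.001,"ay":0.0135,"az":-0.0015,"fingers":1},{"dx":0.0486,"dy":0.0055,"dz":0.16,"ax":-0.001,"ay":0.0135,"az":-0.0015,"fingers":1}]';python3 - <<'E'
from h import *
crop('top',230,190,80,80,6,'pics/g19.png')
rel((496.5,328.7,20.1),8.5,-40)
E
```

```text
time: 18.85
position: [499.3, 305.7, 65.0]
tool_rot: [-1.656, -1.945, -0.596]
contact_force: [1.0, -0.4, 0.8]
opening: 85.7
d [-0.0266  0.002   0.1232] a [-0.001   0.0015  0.0016] at [499.3 305.7  64.9]
```

View pics/g19.png

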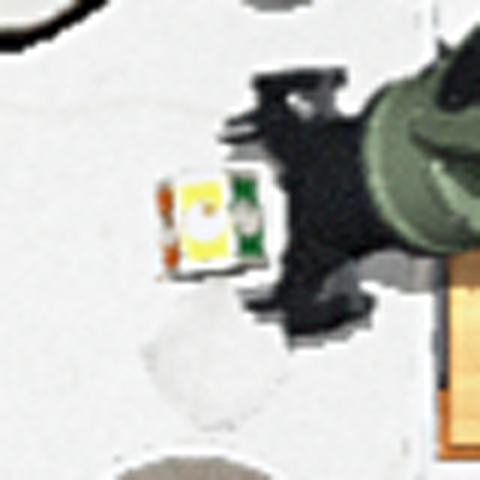

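```bash
python3 -m pendant '[{"dx":-0.0266,"dy":0.002,"dz":0.03,"ax":-0.001,"ay":0.0015,"az":0.0016,"fingers":1},{"dx":-0.0266,"dy":0.002,"dz":0.07,"ax":-0.001,"ay":0.0015,"az":0.0016,"fingers":1},{"dx":-0.0266,"dy":0.002,"dz":0.105,"ax":-0.001,"ay":0.0015,"az":0.0016,"fingers":1},{"dx":-0.0266,"dy":0.002,"dz":0.123,"ax":-0.001,"ay":0.0015,"az":0.0016,"fingers":1},{"dx":-0.0266,"dy":0.002,"dz":0.123,"ax":-0.001,"ay":0.0015,"az":0.0016,"fingers":1},{"dx":-0.0266,"dy":0.002,"dz":0.123,"ax":-0.001,"ay":0.0015,"az":0.0016,"fingers":0.7},{"dx":-0.0266,"dy":0.002,"dz":0.123,"ax":-0.001,"ay":0.0015,"az":0.0016,"fingers":0.4},{"dx":-0.0266,"dy":0.002,"dz":0.123,"ax":-0.001,"ay":0.0015,"az":0.0016,"fingers":0.4}]' 50;python3 - <<'E'
from h import *
crop('top',230,190,80,80,6,'pics/g20.png')
rel((505,280,130),8.5,-40)
E
```

```text
time: 19.9
position: [496.6, 328.6, 20.4]
tool_rot: [-1.662, -1.929, -0.606]
contact_force: [-0.3, -4.4, 7.1]
opening: 57.7
d [ 0.0818  0.0028 -0.2892] a [ 0.0001 -0.0001  0.    ] at [496.7 328.6  20.4]
```

View pics/g20.png

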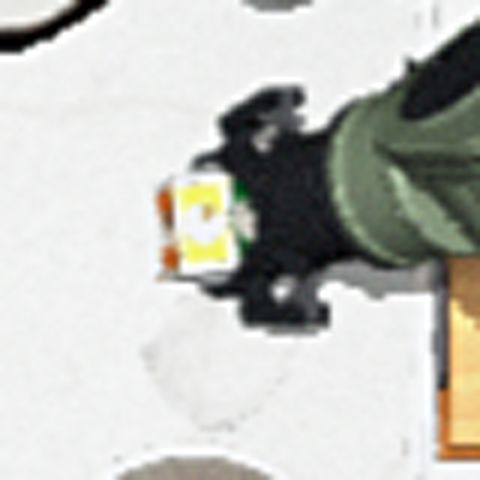

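```bash
python3 - <<'E'
from h import *
rel((490,310,225),8.5,20)
rel((490,310,225),0,20)
E
python3 -m pendant '[{"dx":0.05,"dy":0,"dz":-0.06,"ax":0,"ay":0,"az":0,"fingers":0.4},{"dx":0.12,"dy":0,"dz":-0.15,"ax":0,"ay":-0.015,"az":0,"fingers":0.4},{"dx":0.2,"dy":0,"dz":-0.24,"ax":0,"ay":-0.04,"az":0,"fingers":0.4},{"dx":0.26,"dy":0,"dz":-0.32,"ax":0,"ay":-0.065,"az":0,"fingers":0.4},{"dx":0.3,"dy":0,"dz":-0.38,"ax":0,"ay":-0.092,"az":0,"fingers":0.4},{"dx":0.31,"dy":0,"dz":-0.41,"ax":0,"ay":-0.12,"az":0,"fingers":0.4},{"dx":0.31,"dy":0,"dz":-0.41,"ax":0,"ay":-0.147,"az":0,"fingers":0.4},{"dx":0.31,"dy":0,"dz":-0.41,"ax":0,"ay":-0.167,"az":0,"fingers":0.4}]' 60;python3 - <<'E'
from h import *
crop('top',230,190,80,80,6,'pics/g21.png')
crop('side',240,100,90,100,6,'pics/g22.png')
rel((460,-35,225),0,20)
E
```

```text
d [ 0.2956 -0.0231 -0.4198] a [ 1.000e-04 -1.667e-01 -0.000e+00] at [496.7 328.6  20.4]
d [ 0.2956 -0.0231 -0.4198] a [-0.0042 -0.1664  0.0243] at [496.7 328.6  20.4]
time: 20.95
position: [497.4, 319.5, 226.0]
tool_rot: [1.861, 2.162, -0.333]
contact_force: [-0.1, -0.0, -2.7]
opening: 57.6
d [-0.814  -0.2258  0.2985] a [0.0081 0.001  0.0232] at [496.  321.5 223.5]
```

View pics/g21.png

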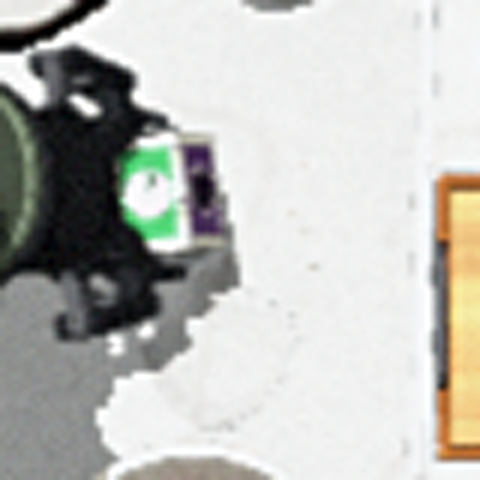

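View pics/g22.png

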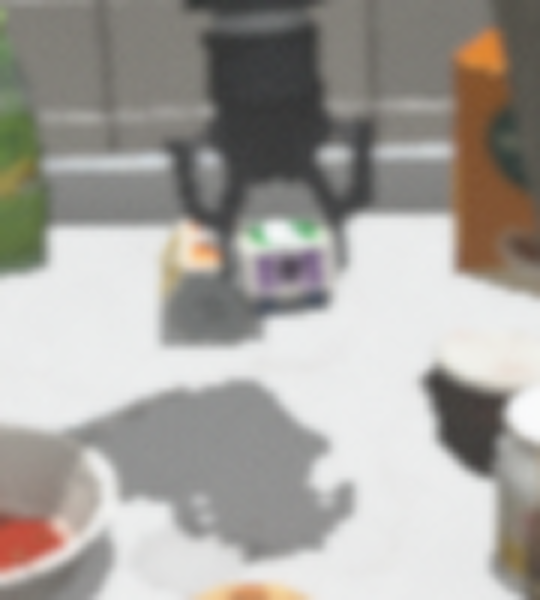

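```bash
python3 -m pendant '[{"dx":-0.08,"dy":-0.03,"dz":0.03,"ax":0,"ay":0,"az":0.004,"fingers":0.4},{"dx":-0.2,"dy":-0.06,"dz":0.075,"ax":0.002,"ay":0,"az":0.008,"fingers":0.4},{"dx":-0.33,"dy":-0.1,"dz":0.12,"ax":0.003,"ay":0,"az":0.012,"fingers":0.4},{"dx":-0.46,"dy":-0.13,"dz":0.17,"ax":0.005,"ay":0,"az":0.016,"fingers":0.4},{"dx":-0.59,"dy":-0.17,"dz":0.217,"ax":0.006,"ay":0.001,"az":0.02,"fingers":0.4},{"dx":-0.7,"dy":-0.2,"dz":0.257,"ax":0.008,"ay":0.001,"az":0.023,"fingers":0.4},{"dx":-0.78,"dy":-0.22,"dz":0.286,"ax":0.008,"ay":0.001,"az":0.023,"fingers":0.4},{"dx":-0.814,"dy":-0.226,"dz":0.2985,"ax":0.0081,"ay":0.001,"az":0.0232,"fingers":0.4}]';python3 - <<'E'
from h import *
crop('top',290,190,110,90,6,'pics/g23.png')
crop('side',240,150,90,120,5,'pics/g24.png')
rel((452,-33,60),0,20)
E
```

```text
time: 22.05
position: [459.1, -39.9, 225.4]
tool_rot: [2.044, 2.025, -0.352]
contact_force: [0.9, 0.2, -1.2]
opening: 57.4
d [ 0.1531 -0.0197  0.3839] a [-0.0001 -0.0009 -0.0014] at [459.5 -39.  225.2]
```

View pics/g23.png

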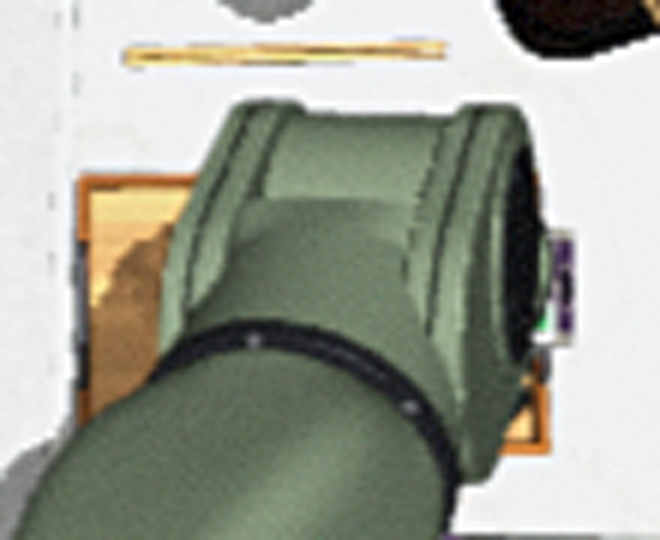

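View pics/g24.png

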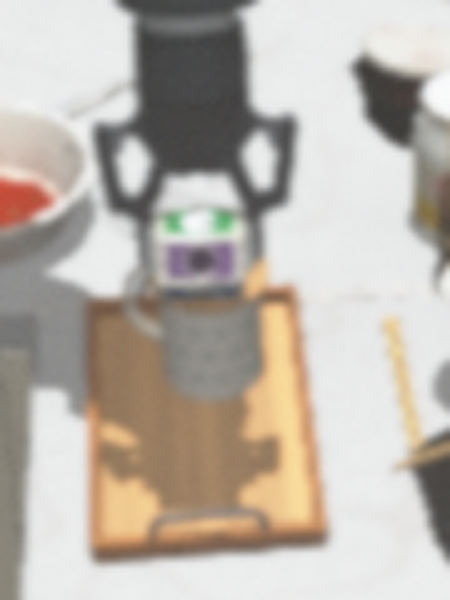

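```bash
python3 - <<'E'
from h import *
rel((452,-40,60),0,20)
E
python3 -m pendant '[{"dx":0.02,"dy":-0.01,"dz":0.05,"ax":0,"ay":0,"az":0,"fingers":0.4},{"dx":0.05,"dy":-0.02,"dz":0.14,"ax":0,"ay":0,"az":-0.0014,"fingers":0.4},{"dx":0.085,"dy":-0.02,"dz":0.24,"ax":0,"ay":0,"az":-0.0014,"fingers":0.4},{"dx":0.115,"dy":-0.02,"dz":0.32,"ax":0,"ay":0,"az":-0.0014,"fingers":0.4},{"dx":0.13,"dy":-0.02,"dz":0.37,"ax":0,"ay":-0.001,"az":-0.0014,"fingers":0.4},{"dx":0.138,"dy":-0.02,"dz":0.388,"ax":0,"ay":-0.001,"az":-0.0014,"fingers":0.4},{"dx":0.138,"dy":-0.02,"dz":0.388,"ax":0,"ay":-0.001,"az":-0.0014,"fingers":0.4},{"dx":0.138,"dy":-0.02,"dz":0.388,"ax":0,"ay":-0.001,"az":-0.0014,"fingers":0.4}]';python3 - <<'E'
from h import *
crop('side',240,170,90,110,5,'pics/g25.png')
rel((452,-40,27),0,20)
E
```

```text
d [ 0.1366 -0.0196  0.3898] a [-0.0001 -0.0009 -0.0014] at [459.5 -39.  225.2]
time: 23.15
position: [452.3, -38.0, 61.0]
tool_rot: [2.028, 2.034, -0.359]
contact_force: [-0.4, 0.2, -1.6]
opening: 57.5
d [ 0.0245 -0.0008  0.0814] a [0.0001 0.0002 0.0004] at [452.3 -38.   61. ]
```

View pics/g25.png

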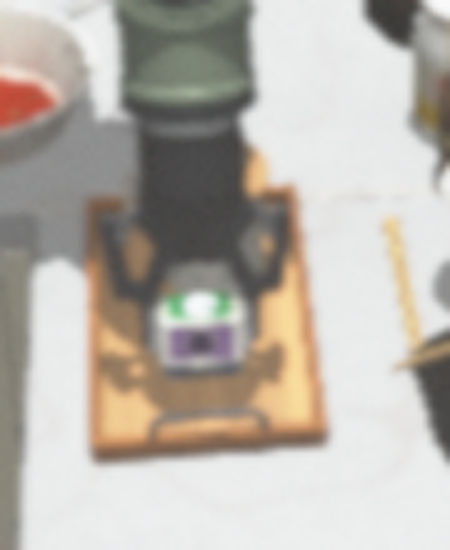

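```bash
python3 -m pendant '[{"dx":0.008,"dy":0,"dz":0.02,"ax":0,"ay":0,"az":0,"fingers":0.4},{"dx":0.015,"dy":0,"dz":0.04,"ax":0,"ay":0,"az":0,"fingers":0.4},{"dx":0.022,"dy":0,"dz":0.06,"ax":0,"ay":0,"az":0,"fingers":0.4},{"dx":0.026,"dy":0,"dz":0.07,"ax":0,"ay":0,"az":0,"fingers":0.4},{"dx":0.028,"dy":0,"dz":0.077,"ax":0,"ay":0,"az":0,"fingers":0.4},{"dx":0.029,"dy":0,"dz":0.08,"ax":0,"ay":0,"az":0,"fingers":0.4},{"dx":0.029,"dy":0,"dz":0.08,"ax":0,"ay":0,"az":0,"fingers":0.4},{"dx":0.029,"dy":0,"dz":0.08,"ax":0,"ay":0,"az":0,"fingers":0.4}]'
```

```text
time: 24.2
position: [451.9, -38.5, 26.6]
tool_rot: [2.029, 2.033, -0.361]
contact_force: [-2.4, 1.3, 6.5]
opening: 57.2
```

```bash
python3 -m pendant '[{"dx":0,"dy":0,"dz":0,"ax":0,"ay":0,"az":0,"fingers":0.7},{"dx":0,"dy":0,"dz":0,"ax":0,"ay":0,"az":0,"fingers":0.9},{"dx":0,"dy":0,"dz":0,"ax":0,"ay":0,"az":0,"fingers":1},{"dx":0,"dy":0,"dz":0,"ax":0,"ay":0,"az":0,"fingers":1},{"dx":-0.02,"dy":0,"dz":-0.05,"ax":0,"ay":0,"az":0,"fingers":1},{"dx":-0.06,"dy":0,"dz":-0.15,"ax":0,"ay":0,"az":0,"fingers":1},{"dx":-0.1,"dy":0,"dz":-0.27,"ax":0,"ay":0,"az":0,"fingers":1},{"dx":-0.15,"dy":0,"dz":-0.4,"ax":0,"ay":0,"az":0,"fingers":1}]';python3 - <<'E'
from h import *
rel((520,-330,260),0,0)
E
```

```text
time: 25.2
position: [451.8, -39.7, 198.6]
tool_rot: [2.029, 2.034, -0.362]
contact_force: [1.2, 1.5, -0.1]
opening: 85.3
d [-0.7347  0.1684  0.1048] a [-0.0003  0.0558  0.0004] at [451.8 -39.7 198.6]
```

```bash
python3 -m pendant '[{"dx":-0.07,"dy":0,"dz":-0.03,"ax":0,"ay":0.007,"az":0,"fingers":1},{"dx":-0.17,"dy":0,"dz":-0.03,"ax":0,"ay":0.014,"az":0,"fingers":1},{"dx":-0.28,"dy":0,"dz":0,"ax":0,"ay":0.021,"az":0,"fingers":1},{"dx":-0.39,"dy":0,"dz":0.03,"ax":0,"ay":0.028,"az":0,"fingers":1},{"dx":-0.5,"dy":0,"dz":0.05,"ax":0,"ay":0.035,"az":0,"fingers":1},{"dx":-0.6,"dy":0,"dz":0.07,"ax":0,"ay":0.042,"az":0,"fingers":1},{"dx":-0.66,"dy":0,"dz":0.08,"ax":0,"ay":0.05,"az":0,"fingers":1},{"dx":-0.66,"dy":0,"dz":0.08,"ax":0,"ay":0.055,"az":0,"fingers":1}]';python3 - <<'E'
from h import *
C=[((463,106),46,105,(255,0,0)),((463,106),39,99,(0,0,255))]
over('top',290,190,110,90,6,'pics/g26.png',C)
over('side',240,170,90,110,5,'pics/g27.png',C)
crop('top',120,150,380,150,2,'pics/g28.png')
E
```

```text
time: 26.2
position: [452.1, -300.7, 257.8]
tool_rot: [2.221, 2.219, -0.007]
contact_force: [0.2, 0.9, -0.8]
opening: 85.6
```

View pics/g26.png

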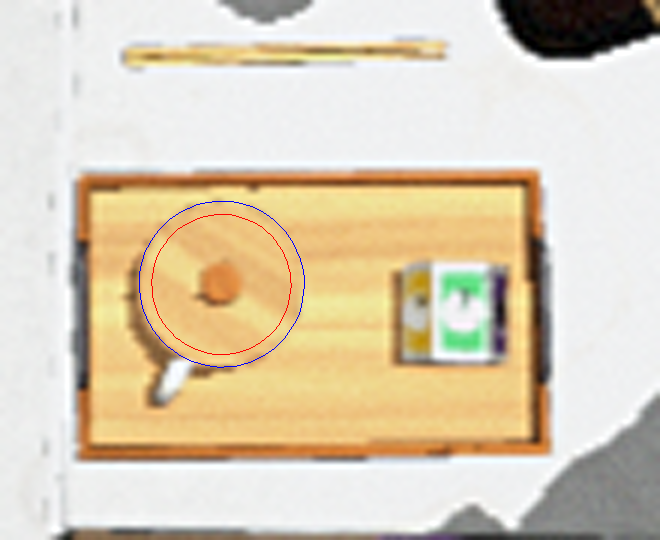

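View pics/g27.png

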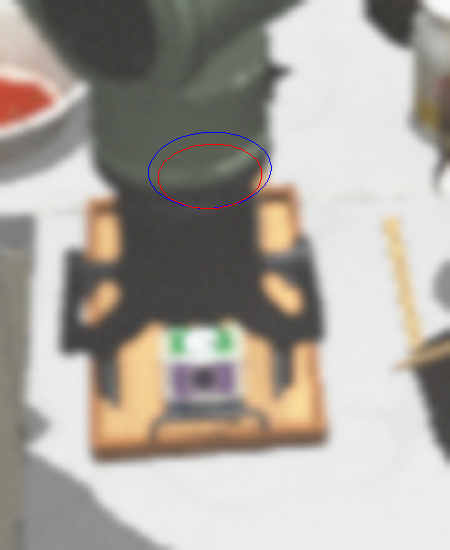

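View pics/g28.png

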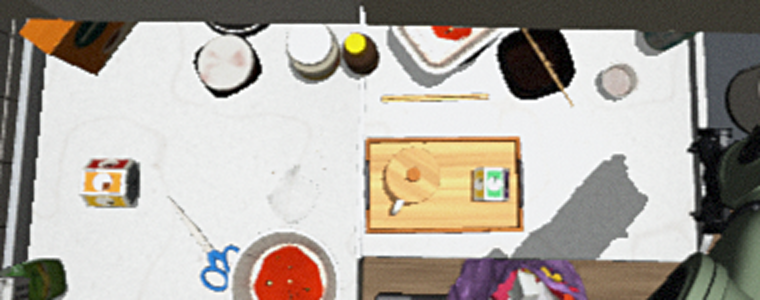

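```bash
python3 -m pendant '[{"dx":-0.03,"dy":-0.05,"dz":0,"ax":0,"ay":0,"az":0,"fingers":1},{"dx":-0.08,"dy":-0.12,"dz":0,"ax":0,"ay":0,"az":0,"fingers":1},{"dx":-0.14,"dy":-0.2,"dz":0,"ax":0,"ay":0,"az":0,"fingers":1},{"dx":-0.2,"dy":-0.28,"dz":0,"ax":0,"ay":0,"az":0,"fingers":1},{"dx":-0.26,"dy":-0.35,"dz":0,"ax":0,"ay":0,"az":0,"fingers":1},{"dx":-0.3,"dy":-0.4,"dz":0,"ax":0,"ay":0,"az":0,"fingers":1},{"dx":-0.3,"dy":-0.4,"dz":0,"ax":0,"ay":0,"az":0,"fingers":1},{"dx":-0.3,"dy":-0.4,"dz":0,"ax":0,"ay":0,"az":0,"fingers":1}]';python3 - <<'E'
from h import *
C=[((463,106),46,105,(255,0,0))]
over('side',240,180,90,90,6,'pics/g29.png',C)
print(ray("top",367.3,241.7,60))
E
```

```text
time: 27.35
position: [294.2, -418.0, 258.5]
tool_rot: [2.215, 2.224, -0.007]
contact_force: [0.4, 1.0, -0.4]
opening: 85.5
[450.45962248 -37.33084991  60.        ]
```

View pics/g29.png

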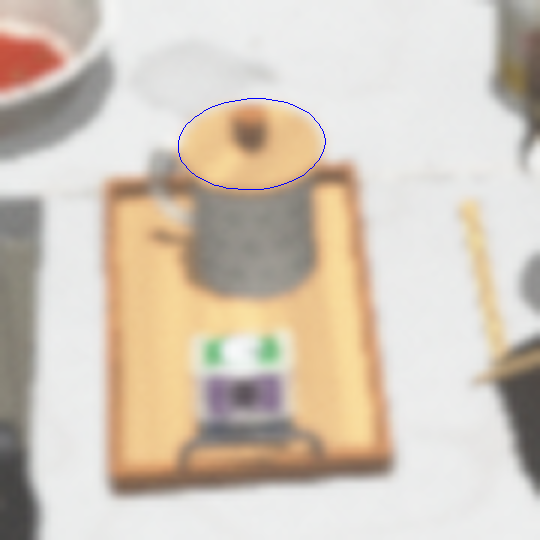

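```bash
python3 -c "
from plant import robot
print(robot.sign_off())"
```

```text
the job is handed in; nothing more can be done
None
```

I put the lid on the mug, rolled the timer to green-up, stood it on the tray, and handed the job in at about 27 s of the 72 s allowed. The hand-in gives no verdict.

**Lid:** The lid went in by its knob, and the downward push met about 33 N at the height where the disc should reach the rim. After release, both cameras show the disc level, and its outline lies close to the drawn rim position.

**Timer:** It started with the orange flat up. I rolled it 60° and set it down on the worktop. I then regrasped it, rolled it another 60° to green and set it on the empty half of the tray. The last pictures show:
- green facing up, with yellow and purple on the two sides, as they should be;
- its centre at about (450, -37) mm in the world frame, about 82 mm from the tray centre and inside the walls, clear of the mug;
- it standing flat, judged by eye and by the contact felt when it was set down; I did not measure the angle.

**Other things:** The mug is upright. The jar, bottle, sauce cup and chopsticks look where they were. The soda can is partly out of view in the last pictures, but the arm made no contact with it. The gripper is clear of everything.

**Disagreements:** The two cameras differed by about 6 mm on the lid's y position and 3 to 4 mm on the timer's. I used values in between, and both grasps held. One pendant call was refused because it left out the zero entries, and nothing moved on that call.

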